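Open the ratchet bin stop

ROBOT

A 6-joint arm with a two-finger parallel gripper is mounted at the origin on the work surface. World frame = base frame: x ahead of the robot, y to its left, z up, the work surface at z = 0. Lengths are in m, angles in rad, forces in N, time in s.
With the tool pointing down it reaches from about 0.325 to 0.9 m from the base axis. Payload 3.5 kg.
Tool frame: the origin (TCP) lies at the very end of the fingers, on their centre line; the grasp point (between the pads) lies 19 mm behind it (env.grip_depth is the distance from the TCP to the grasp point, in m); z points along the fingers, y is the direction in which the jaws open and shut (so a half turn about z gives the same grasp; the last joint's range is limited). The gripper opens to 85 mm and grips with 20 to 120 N. Pads are 22 mm wide; open, the fingers measure 114 mm over their backs; the gripper's body (76 mm by 85 mm) begins 54 mm behind the grasp point. The pads swing forward as they close: fully open they stand 13 mm farther back than shut.
Start: joints at [-1.245, 0.276, -0.026, 1.268, 0, 1.467], TCP at [0.26, -0.568, 0.231] pointing down, gripper open.
Joint ranges: [-3.12, 3.12], [-0.85, 1.88], [-1.08, 1.24], [-1.95, 2.15], [-1.57, 1.53], [-3.14, 3.14]. Speed limits (rad/s): [2.57, 2.57, 3.14, 3.14, 3.14, 3.14].

INTERFACE

Orientations are given as a rotation vector (axis times angle).
In Python, from plant import env gives the robot as it stands. The module is installed in compiled form; this text tells all that it offers.
- The arm moves only by the tool move_arm, never from a script. Its argument "moves" is one flat list of numbers, 5 for each row, row after row: the shift along the tool's x, y, z in cm, then the turn about the tool's z in rad, then the gripper command: -1 is fully open, 1 is shut, values between are in proportion. In form: [x, y, z, spin, jaw, x, y, z, spin, jaw, ...]. A call has 1 to 20 rows; each row is the pose to reach, as a shift and turn from the pose measured when the call began, along the tool's axes at that moment; what a row does not reach only later rows make up. A row lasts 1/8 s, in which the tool goes at most 62.5 mm and 10.7 degrees, less where a joint would pass 70% of its speed; a pose out of reach is approached as far as the arm can. A call with a gripper value outside its range is refused whole. The fingers move at their own pace and stop on an object; the grip force is fixed at half the most. Time passes only in rows, so rows that repeat a pose let the fingers close. It gives the time, the measured TCP pose, the force and the opening at its end, in the units of the state.
- env.observe(): the state, without advancing time (a new reading comes with each control period).
- env.snapshot(name): name is "scene" or "side" or "wrist"; returns a dict with "pixels" (384x512x3 uint8, blue, green, red), "fx", "fy", "cx", "cy" (pixels), "rvec" (rotation vector, rad) and "tvec" (3), from world to camera coordinates, as OpenCV has them. Camera axes: x right, y down, z forward; pixel columns grow to the right and rows downward; lengths in m; the calibration is good to about 2 mm. The wrist camera is an equidistant fisheye: a pixel r from the principal point sees the ray r / f radians off the axis. A picture is of the moment at which its call begins. There is no depth.
- env.close_job(): hands the job in, once; it reports no verdict.
The state is a dict: "time": time; "joint_positions": joint angles; "qd": joint speeds; "joint_torque": joint torques, N m; "tcp_pos": TCP position; "ee_rot": TCP orientation; "force": force on the tool from outside, world axes, zero at the start; "wrist_torque": the same for the moment, N m; "width": finger opening in m.
Only numpy, scipy, OpenCV 4.12 (cv2) and the standard library are available. Lean on these libraries where they do the work, as an engineer would, in place of code of your own. Each camera call takes 0.05 s, during which the arm holds its last target.

TASK

Two ratchet bin stops lie on the bench. Open the one that holds the blue bin with two compartments: press its release paddle down with a fingertip and, keeping it pressed, push the sliding jaw back along its bar, away from the bin, until it is fully home against the end block; then let go so that the paddle springs up again. Only press and push, never pinch or lift anything, and leave the other stop, both bins and the things lying about where they are.

Things in the scene. Friction and masses are not known exactly. Their poses are not given: they have to be found in the camera images.
- twin_stop: The bin stop to open, fixed to the bench, 387 mm long, 100 mm wide. x axis: along its bar, the way the jaw is pushed back; origin on the bench, under the pocket centre when the jaw reads 0.065. Along x, mm: fixed jaw (78 high) -265 to -251, plywood bed (top 36 above the bench) with the bin to -112, then bar with sliding jaw, end block (44 high) 104 to 122.
- twin_jaw (a joint): Sliding jaw of the stop to open, m: 0 nearest the bin, 0.120 fully home against the end block; starts between 0 and 0.035. A ratchet under the bar (teeth every 12 mm) stops it moving back (growing) while the paddle is up; with the paddle down 5 mm or more it slides with about 1 N friction. Towards the bin it clicks along even with the paddle up.
- twin_paddle (a joint): Release paddle of that jaw, slide straight down, m: 0 up, 0.008 fully down. Spring: about 5 N to start, 8 N fully down; it frees the ratchet at 0.005 and springs up when let go. It may start a few mm low, resting on a ratchet tooth.
- twin_pocket (a point): Centre of the finger pocket on the jaw to move, 56 mm above the bench: the paddle's top when up (does not sink with it). x axis: push direction; z up. Pocket floor: ribbed steel paddle 54 (x) by 46 mm, 48 mm above the bench when fully down. Walls: jaw face plate at x = -30 mm, push tab at x = +30 mm, both 78 mm high above the bench; open to the sides, where black cheeks are 44 mm high.
- twin_tab (a point): Centre of the push tab's inner face on that jaw, 60 mm above the bench: upright tab 64 mm wide, 16 mm thick with its rubber back, top 78 mm above the bench. A finger in the pocket pushes against it towards its +x axis.
- twin_back: Rubber rear cover of that push tab, 4 mm thick, on the side away from the bin; nothing has to touch it (touching it counts as pinching the tab). Its origin coincides with the jaw's frame on the bench surface below the pocket centre.
- twin_bin: Blue plastic bin with two compartments, 130 mm (along the bar) x 96 x 50 mm, standing loose on the bed of the stop to open, with bolts inside. Origin: centre of its underside. Leave it there.
- small_stop: The other bin stop, to be left alone: same build, but shorter (332 mm; its fixed jaw from -210 to -196 mm along x), since it holds a smaller bin. Origin and x axis as for the first; its jaw stands in the same way.
- small_jaw (a joint): Sliding jaw of the other stop (same meaning); leave it.
- small_paddle (a joint): Release paddle of the other stop (same meaning); leave it.
- small_pocket (a point): Centre of the finger pocket of the other stop's jaw, 56 mm above the bench.
- small_bin: Blue plastic bin with one compartment, 75 x 96 x 50 mm, loose on the bed of the other stop. Origin: centre of its underside.
- jar: Glass jar, 52 mm across, 85 mm high, standing near the middle between the stops. Origin: centre of its underside.
- carton: Small cardboard carton 50 x 50 x 65 mm, farther out between the stops. Origin: centre of its underside.
- hammer: Hammer lying on the bench, to the robot's left.
- wrench: Wrench lying on the bench, to the robot's right.
- tape: Roll of paper tape lying flat, 90 mm across, 24 mm high, to the robot's right.
- screwdriver: Screwdriver lying on the bench, to the left of the robot.

How it is judged:
By the outcome, as a careful person would: the job done as asked, in the order asked, and still so for the second after the job is handed in, with the robot touching nothing.
It also fails if it takes over 35 s, if anything falls off the work surface, if the arm or the gripper's body presses on something with over 40 N, if the wrist force passes 120 N, or if a joint passes its speed limit or range.

## Working session

There is one attempt and no reset: what is moved stays moved. The work goes in short steps, Python scripts to look and compute and a tool call to move; the robot and the scene stay as the last step left them, time stands still between calls to the robot, and variables do not carry over. Pictures are saved under pics/ and viewed, and the job is handed in when it is done.

Besides the shell and the picture viewer there is one more tool, called after ">>>" by a JSON object that holds its "fn" and its "kwargs". move_arm: Moves the arm, as the interface text tells. Its arguments: {"type":"object","properties":{"moves":{"type":"array","items":{"type":"number"}}},"required":["moves"]}

```bash
mkdir -p pics
python3 - <<'E'
from plant import env
import cv2,numpy as np
s=env.observe()
print(s['time'],s['tcp_pos'],s['ee_rot'],s['width'],s['force'])
for n in("scene","side","wrist"):
    d=env.snapshot(n); cv2.imwrite(f"pics/{n}0.png",d['pixels']); np.savez(f"pics/{n}0.npz",**d)
    print(n,d['fx'],d['fy'],d['cx'],d['cy'],d['rvec'],d['tvec'])
E
```

```text
0.0 [ 0.25958256 -0.56766331  0.23015874] [-3.06751614e+00 -6.67896358e-01  4.65463455e-04] 0.08543270381882564 [0.58801155 0.11581499 0.50800947]
scene 351.47469855503346 351.47469855503346 251.0135505864184 193.13927125652677 [ 1.96103128  1.3870242  -0.57965729] [-0.18245938 -0.25873032  1.60130384]
side 409.83737387133385 409.83737387133385 258.0491896950848 187.20192248502886 [ 0.08680409 -2.937657    1.02171444] [0.50067105 0.05163224 1.42725333]
wrist 297.3186396354542 297.3186396354542 257.9449944652175 188.09154870344824 [-2.42425992  1.55662985  0.23653375] [-0.62456437 -0.03784899  0.37948399]
```

View pics/scene0.png

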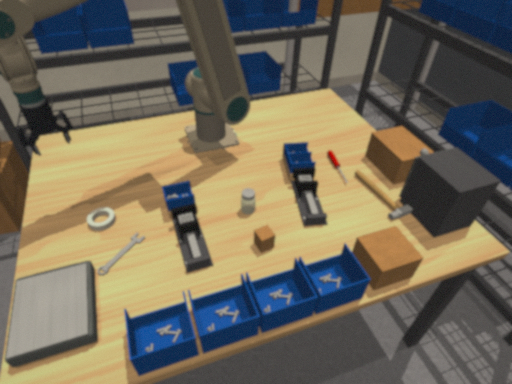

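View pics/side0.png

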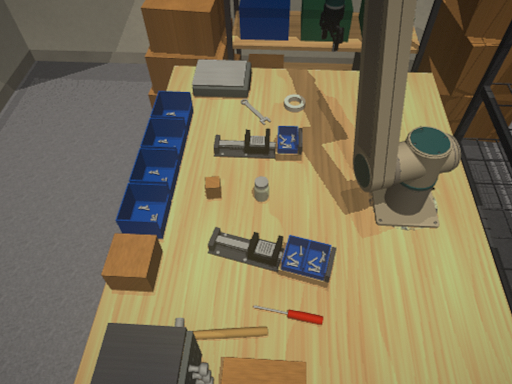

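View pics/wrist0.png

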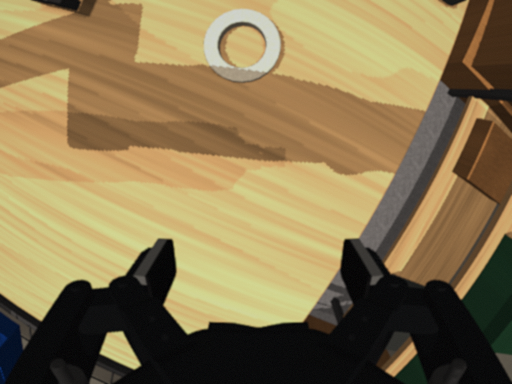

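The scene and side views both show the two-compartment bin in the stop on the robot's left: side view about (300,257), jaw about (265,249), end block about (215,243). I'll enlarge that area.

Run:
```python
import cv2
a=cv2.imread("pics/side0.png")[220:290,195:345]; cv2.imwrite("pics/sc.png",cv2.resize(a,None,fx=5.3,fy=5.3,interpolation=cv2.INTER_CUBIC))
a=cv2.imread("pics/scene0.png")[135:230,270:350]; cv2.imwrite("pics/cc.png",cv2.resize(a,None,fx=6,fy=6,interpolation=cv2.INTER_CUBIC))
```

```text
(no output)
```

View pics/sc.png

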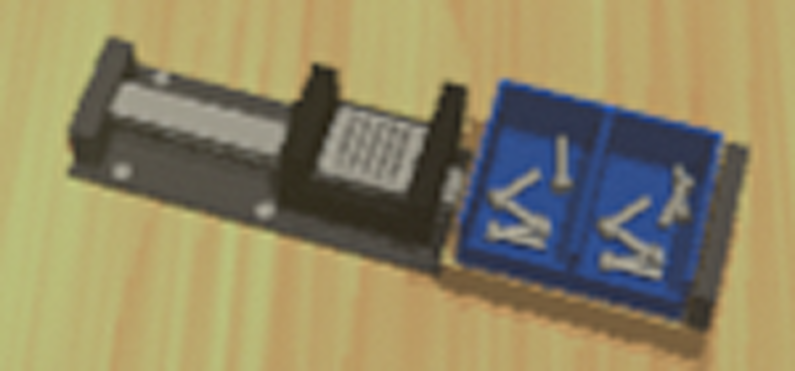

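View pics/cc.png

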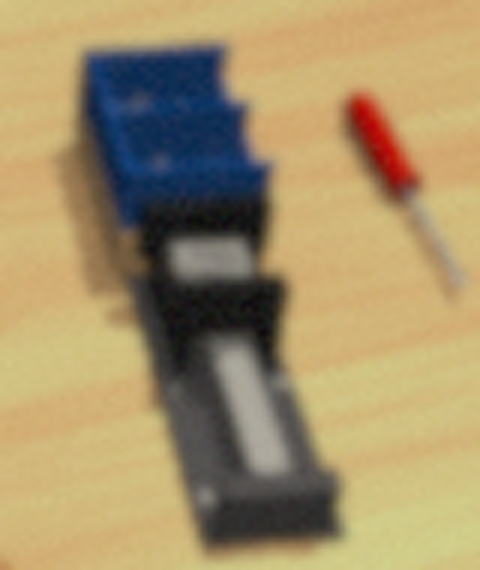

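```bash
cat > h.py <<'E'
import cv2,numpy as np
def ray(d,u,v,z):
    K=np.array([[d['fx'],0,d['cx']],[0,d['fy'],d['cy']],[0,0,1.]])
    R=cv2.Rodrigues(np.asarray(d['rvec'],float))[0]; t=np.asarray(d['tvec']).ravel()
    o=-R.T@t; w=R.T@np.linalg.solve(K,[u,v,1.]); return o+w*(z-o[2])/w[2]
E
python3 - <<'E'
from h import *
d=np.load("pics/side0.npz");s=np.load("pics/scene0.npz")
f=lambda p,z:ray(d,195-.5+(p[0]+.5)/5.3,220-.5+(p[1]+.5)/5.3,z)
g=lambda p,z:ray(s,270-.5+(p[0]+.5)/6,135-.5+(p[1]+.5)/6,z)
B=[f(p,.086)for p in[(502,80),(722,133),(690,318),(460,265)]]
for i in range(4):
    e=B[i]-B[i-1];print('bin',B[i].round(4),np.linalg.norm(e).round(4),np.degrees(np.arctan2(e[1],e[0])).round(1))
for n,p,z in[('endblk outtop far',(110,38),.044),('endblk outtop near',(72,142),.044),('endblk in far',(133,46),.044),('endblk in near',(104,140),.044),('tabtop outer far',(315,65),.078),('tab inner far',(337,70),.078),('face far in',(443,83),.078),('face far out',(467,88),.078),('fixed far',(748,146),.078),('fixed near',(708,328),.078)]:
    print(n,f(p,z).round(4))
def blob(im,x0,y0,x1,y1,z,d):
    a=im[y0:y1,x0:x1].astype(int); m=((a.min(2)>90)&(a.max(2)-a.min(2)<35)).astype(np.uint8)
    n,l,st,c=cv2.connectedComponentsWithStats(m)
    for i in range(1,n):
        if st[i,4]>15: print('blob',st[i],c[i]+[x0,y0],ray(d,*(c[i]+[x0,y0]),z).round(4))
blob(d['pixels'],195,225,283,265,.052,d)
blob(s['pixels'],285,170,330,220,.052,s)
# scene: tab top, end block
for n,p,z in[('S tab top L in',(160,280),.078),('S tab top R in',(287,285),.078),('S end L',(205,505),.044),('S end R',(340,485),.044)]:
    print(n,g(p,z).round(4))
E
```

```text
bin [0.3923 0.2085 0.086 ] 0.1203 -100.0
bin [0.2679 0.2365 0.086 ] 0.1275 167.3
bin [0.2902 0.351  0.086 ] 0.1166 79.0
bin [0.4132 0.327  0.086 ] 0.1253 -11.0
endblk outtop far [0.6286 0.166  0.044 ]
endblk outtop near [0.6417 0.2391 0.044 ]
endblk in far [0.6139 0.1709 0.044 ]
endblk in near [0.6231 0.2367 0.044 ]
tabtop outer far [0.5008 0.1995 0.078 ]
tab inner far [0.4878 0.2022 0.078 ]
face far in [0.426  0.2075 0.078 ]
face far out [0.412  0.2101 0.078 ]
fixed far [0.2523 0.2394 0.078 ]
fixed near [0.2797 0.3524 0.078 ]
blob [ 21   8  33  16 231] [232.004329   241.60606061] [0.5684 0.2226 0.052 ]
blob [ 60  15  21  16 230] [264.65217391 247.69130435] [0.4659 0.2384 0.052 ]
blob [14  5 13  6 74] [305.         177.55405405] [0.4508 0.2461 0.052 ]
blob [ 21  22  13  23 191] [312.09947644 203.13089005] [0.5821 0.2088 0.052 ]
S tab top L in [0.4854 0.1906 0.078 ]
S tab top R in [0.5141 0.261  0.078 ]
S end L [0.6329 0.1527 0.044 ]
S end R [0.6439 0.232  0.044 ]
```

Run:
```python
from h import *
from scipy.spatial.transform import Rotation as Ro
d=np.load("pics/wrist0.npz")
R=cv2.Rodrigues(d['rvec'])[0];o=-R.T@d['tvec'].ravel()
T=Ro.from_rotvec([-3.06751614e+00,-6.67896358e-01,4.65463455e-04]).as_matrix();p=np.array([0.25958256,-0.56766331,0.23015874])
print('cam in tool',T.T@(o-p),'\naxes',(T.T@R.T).round(3)); print(T.round(3))
for q in[(0.463,0.239,0.23)]: print(T.T@(np.array(q)-p)*100)
```

```text
cam in tool [ 0.07584618  0.00055524 -0.14271909] 
axes [[ 0.    -0.955 -0.295]
 [ 1.    -0.     0.001]
 [-0.001 -0.295  0.955]]
[[ 0.909  0.416 -0.001]
 [ 0.416 -0.909  0.002]
 [ 0.    -0.002 -1.   ]]
[ 52.03769849 -64.90680263   0.1693097 ]
```

>>> {"fn": "move_arm", "kwargs": {"moves": [3,-3.7,0,0.1,1,6,-7.5,0,0.2,1,10,-12.5,0,0.3,1,13,-16,0,0.3,1]}}

```text
time: 0.65
tcp_pos: [0.3112, -0.3657, 0.2302]
ee_rot: [-3.132, -0.201, 0.001]
force: [1.0, 0.1, 0.7]
width: 0.012
```

```bash
python3 -c "
from plant import env
s=env.observe();print(s['time'],s['tcp_pos'],s['ee_rot'],s['joint_positions'],s['width'])"
```

```text
0.65 [ 0.31124181 -0.36572801  0.23023697] [-3.13219145e+00 -2.01251533e-01  1.20366018e-03] [-1.00088763e+00  2.11553697e-02 -3.28064727e-01  1.22452166e+00
  7.54381666e-04  2.01237506e+00] 0.012039940454836404
```

>>> {"fn": "move_arm", "kwargs": {"moves": [1.5,-3.8,0,-0.18,1,3,-7.6,0,-0.36,1,4.5,-11.4,0,-0.54,1,6,-15.2,0,-0.72,1,7.5,-19,0,-0.9,1,9,-22.8,0,-1.08,1,10.5,-26.6,0,-1.26,1,12,-30.4,0,-1.44,1,13.5,-34.2,0,-1.62,1,15,-38,0,-1.8,1,16.5,-41.8,0,-1.98,1,18,-45.6,0,-2.16,1,19.5,-49.4,0,-2.34,1,21,-53.2,0,-2.52,1,22.8,-57,0,-2.7,1,22.8,-58,0,-2.8,1,22.8,-58,0,-2.8,1]}}

```text
time: 2.78
tcp_pos: [0.4628, 0.2393, 0.2314]
ee_rot: [-0.333, -3.122, -0.003]
force: [0.3, 1.1, -0.3]
width: -0.0003
```

Run:
```python
from plant import env
import numpy as np,cv2
s=env.observe();print(s['time'],s['tcp_pos'],s['ee_rot'],s['joint_positions'],s['width'],s['force'])
d=env.snapshot("wrist");cv2.imwrite("pics/w1.png",d['pixels']);np.savez("pics/w1.npz",**d)
```

```text
2.775 [0.46279468 0.23925951 0.2313682 ] [-0.33346405 -3.12176718 -0.00346861] [ 0.35139265  0.09261206 -0.24940101  1.22965803  0.00289431  0.56422234] -0.0002676563274955021 [ 0.26784892  1.07928186 -0.29528088]
```

View pics/w1.png

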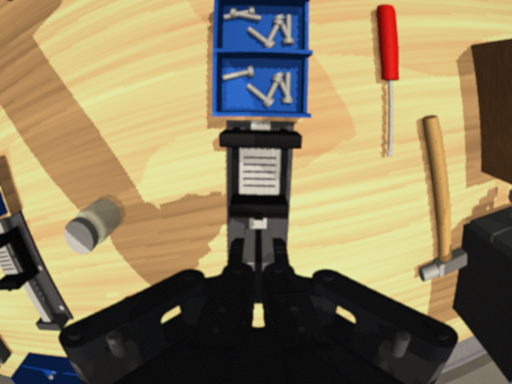

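The wrist view shows the twin bin (262,58), face plate (260,136), ribbed paddle (260,172) and tab (259,205). The fingers are closed at about (258,250).

```bash
cat >> h.py <<'E'
def fray(d,u,v,z):
    x=(u-d['cx'])/d['fx'];y=(v-d['cy'])/d['fy'];r=np.hypot(x,y)
    c=np.array([x*np.sin(r)/r,y*np.sin(r)/r,np.cos(r)])
    R=cv2.Rodrigues(np.asarray(d['rvec'],float))[0];o=-R.T@np.asarray(d['tvec']).ravel();w=R.T@c
    return o+w*(z-o[2])/w[2]
E
python3 - <<'E'
from h import *
d=np.load("pics/w1.npz");im=d['pixels']
c=im[100:225,205:315];cv2.imwrite("pics/w1c.png",cv2.resize(c,None,fx=4.7,fy=4.7,interpolation=cv2.INTER_CUBIC))
a=im[145:200,230:290].astype(int);m=((a.min(2)>85)).astype(np.uint8)
m=cv2.morphologyEx(m,cv2.MORPH_CLOSE,np.ones((5,5)))
n,l,st,ce=cv2.connectedComponentsWithStats(m)
for i in range(1,n):
  if st[i,4]>60:
    x,y,w,h,_=st[i];x+=230;y+=145;print(x,y,w,h,st[i,4],ce[i]+[230,145])
    for z in(.053,.056):
      print(z,fray(d,*(ce[i]+[230,145]),z).round(4)); P=[fray(d,u,v,z)for u,v in[(x-.5,y-.5),(x+w-.5,y-.5),(x+w-.5,y+h-.5),(x-.5,y+h-.5)]]
      for k in range(4):print(P[k].round(4),np.linalg.norm(P[k]-P[k-1]).round(4))
E
```

```text
239 148 42 47 1935 [259.21808786 170.85736434]
0.053 [0.4671 0.2399 0.053 ]
[0.4366 0.2233 0.053 ] 0.054
[0.4463 0.2681 0.053 ] 0.0459
[0.4993 0.2578 0.053 ] 0.054
[0.4892 0.211  0.053 ] 0.0478
0.056 [0.4664 0.24   0.056 ]
[0.4361 0.2236 0.056 ] 0.0535
[0.4457 0.268  0.056 ] 0.0455
[0.4983 0.2577 0.056 ] 0.0535
[0.4882 0.2114 0.056 ] 0.0474
```

View pics/w1c.png

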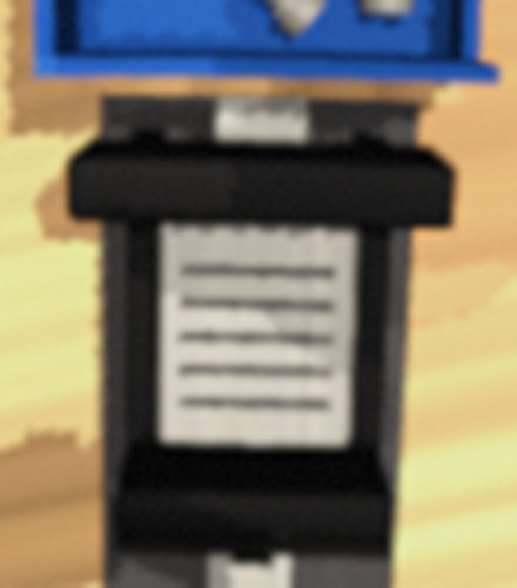

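>>> {"fn": "move_arm", "kwargs": {"moves": [-0.6,0.1,2,0,1,-1,0.15,5,0,1,-1,0.15,9,0,1,-1,0.15,12.5,0,1,-1,0.15,14.5,0,1,-1,0.15,14.5,0,1]}}

```text
time: 3.58
tcp_pos: [0.4706, 0.2368, 0.0847]
ee_rot: [-0.339, -3.117, 0.0]
force: [-0.2, -0.3, -0.3]
width: 0.0001
```

Run:
```python
from plant import env
import numpy as np,cv2
s=env.observe();print(s['time'],s['tcp_pos'],s['ee_rot'],s['force'])
a=env.snapshot("wrist")['pixels'];b=env.snapshot("side")['pixels'][200:290,195:345]
cv2.imwrite("pics/w2.png",a);cv2.imwrite("pics/s2.png",cv2.resize(b,None,fx=5,fy=5,interpolation=cv2.INTER_CUBIC))
```

```text
3.575 [0.47064531 0.23675689 0.08469659] [-3.39059511e-01 -3.11711043e+00  1.31937304e-04] [-0.204795   -0.32995075 -0.33304248]
```

View pics/w2.png

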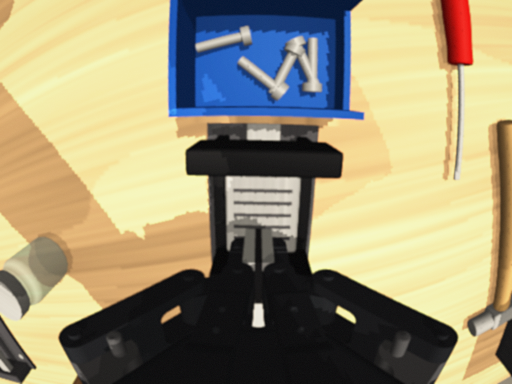

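View pics/s2.png

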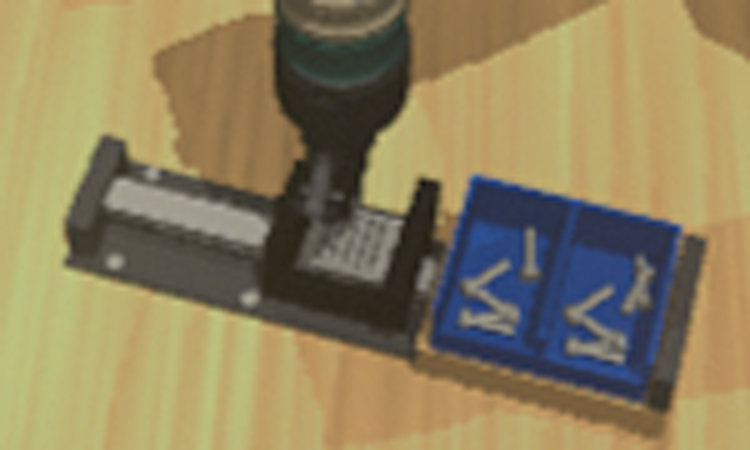

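The fingertip is over the paddle, clear of the face plate and tab (wrist view tip about (258,235), paddle about (262,215)). Next I descend into the pocket and feel for the paddle.

>>> {"fn": "move_arm", "kwargs": {"moves": [0,0.2,1,0,1,0,0.2,2,0,1,0,0.2,2.8,0,1,0,0.2,3.2,0,1,0,0.2,3.2,0,1]}}

```text
time: 4.3
tcp_pos: [0.4733, 0.2396, 0.0552]
ee_rot: [-0.338, -3.122, -0.002]
force: [-0.9, -2.1, 5.4]
width: 0.0
```

>>> {"fn": "move_arm", "kwargs": {"moves": [0,0,0.4,0,1,0,0,0.6,0,1,0,0,0.7,0,1,0,0,0.7,0,1]}}

```text
time: 4.8
tcp_pos: [0.4742, 0.2394, 0.0495]
ee_rot: [0.339, 3.123, 0.001]
force: [-0.9, -2.6, 6.7]
width: 0.0001
```

>>> {"fn": "move_arm", "kwargs": {"moves": [0,0,0.3,0,1,0,0,0.4,0,1,0,0,0.4,0,1]}}

```text
time: 5.18
tcp_pos: [0.4764, 0.239, 0.048]
ee_rot: [0.339, 3.118, -0.001]
force: [-1.7, -3.8, 12.0]
width: -0.0004
```

>>> {"fn": "move_arm", "kwargs": {"moves": [-0.5,0,0.3,0,1,-1,0,0.3,0,1,-1.5,0,0.3,0,1,-2,0,0.3,0,1,-2.5,0,0.3,0,1,-3,0,0.3,0,1,-3.5,0,0.3,0,1,-4,0,0.3,0,1]}}

```text
time: 6.18
tcp_pos: [0.5176, 0.2291, 0.048]
ee_rot: [0.34, 3.114, -0.005]
force: [-2.3, -5.7, 15.1]
width: 0.0002
```

Run:
```python
from plant import env
import numpy as np,cv2
s=env.observe();print(s['time'],s['tcp_pos'],s['ee_rot'],s['force'])
a=env.snapshot("wrist")['pixels'];b=env.snapshot("side")['pixels'][200:290,195:345]
cv2.imwrite("pics/w3.png",a);cv2.imwrite("pics/s3.png",cv2.resize(b,None,fx=5,fy=5,interpolation=cv2.INTER_CUBIC))
```

```text
6.175 [0.51758794 0.22910877 0.04795743] [ 0.34000025  3.1138833  -0.00515534] [-2.25031585 -5.71374189 15.07398978]
```

View pics/w3.png

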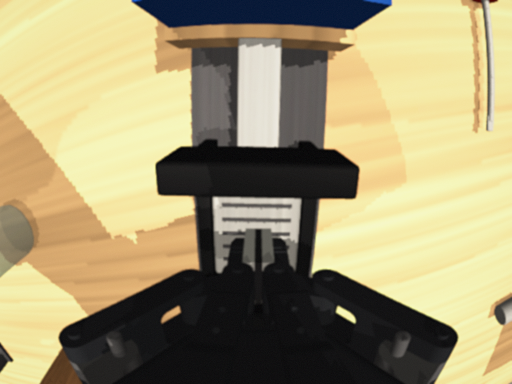

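View pics/s3.png

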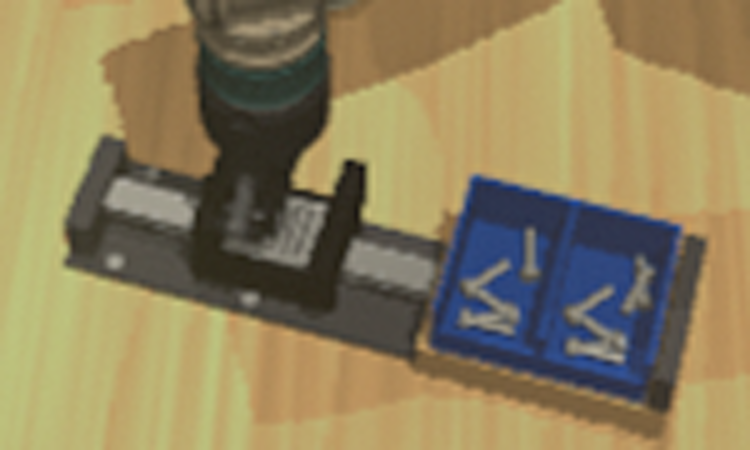

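The jaw slid about 43 mm with the finger: in the side view the gap to the bin has opened, and the bin hasn't moved. I'll keep pushing.

>>> {"fn": "move_arm", "kwargs": {"moves": [-0.5,0.05,0.25,0,1,-1,0.1,0.25,0,1,-1.5,0.1,0.25,0,1,-2,0.1,0.25,0,1,-2.5,0.1,0.25,0,1,-3,0.1,0.25,0,1,-3.5,0.1,0.25,0,1,-4,0.1,0.25,0,1,-4.5,0.1,0.25,0,1,-5,0.1,0.25,0,1]}}

```text
time: 7.52
tcp_pos: [0.5684, 0.2169, 0.048]
ee_rot: [0.342, 3.11, -0.013]
force: [-3.5, -6.7, 11.2]
width: -0.0003
```

>>> {"fn": "move_arm", "kwargs": {"moves": [-0.4,0.1,0.25,0,1,-0.8,0.1,0.25,0,1,-1.2,0.1,0.25,0,1,-1.6,0.1,0.25,0,1,-1.8,0.1,0.25,0,1]}}

```text
time: 8.15
tcp_pos: [0.5819, 0.2136, 0.0478]
ee_rot: [0.342, 3.118, -0.015]
force: [-14.7, -1.4, 22.9]
width: -0.0002
```

Run:
```python
from plant import env
import numpy as np,cv2
s=env.observe();print(s['time'],s['tcp_pos'],s['ee_rot'],s['force'])
a=env.snapshot("wrist")['pixels'];b=env.snapshot("side")['pixels'][200:290,195:345]
cv2.imwrite("pics/w4.png",a);cv2.imwrite("pics/s4.png",cv2.resize(b,None,fx=5,fy=5,interpolation=cv2.INTER_CUBIC))
```

```text
8.15 [0.58191106 0.21360643 0.04781188] [ 0.34211791  3.11849846 -0.01534347] [-14.71396455  -1.36685262  22.88584326]
```

View pics/s4.png

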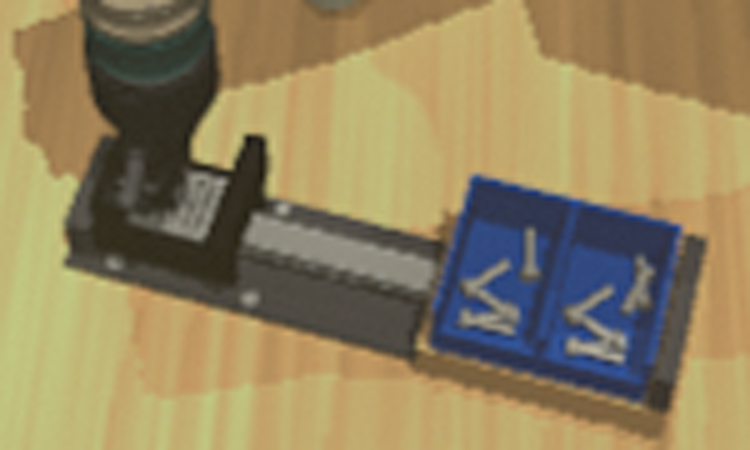

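View pics/w4.png

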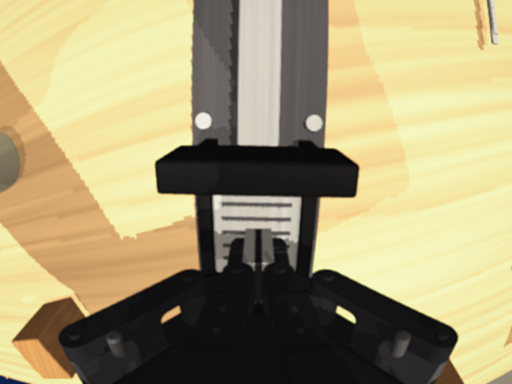

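>>> {"fn": "move_arm", "kwargs": {"moves": [-0.4,0,0.2,0,1,-0.8,0,0.2,0,1,-0.8,0,0.2,0,1]}}

```text
time: 8.62
tcp_pos: [0.5821, 0.2134, 0.0478]
ee_rot: [-0.338, -3.113, 0.012]
force: [-19.3, 2.3, 25.5]
width: 0.0001
```

>>> {"fn": "move_arm", "kwargs": {"moves": [-0.2,0,0.1,0,1,-0.2,0,-0.4,0,1,-0.15,0,-1,0,1,-0.1,0,-1.5,0,1,0,0,-3,0,1,0.5,0,-5,0,1,0.5,0,-9,0,1,0.5,0,-14,0,1,0.5,0,-16,0,1,0.5,0,-16,0,1]}}

```text
time: 9.88
tcp_pos: [0.5808, 0.2161, 0.2116]
ee_rot: [-0.339, -3.119, 0.009]
force: [0.3, 0.3, 0.2]
width: -0.0
```

Run:
```python
from plant import env
import numpy as np,cv2
from h import *
s=env.observe();print(s['time'],s['tcp_pos'],s['force'])
d=env.snapshot("wrist");a=d['pixels'];np.savez("pics/w5.npz",**d);b=env.snapshot("side")['pixels']
cv2.imwrite("pics/w5.png",a);cv2.imwrite("pics/s5.png",b);cv2.imwrite("pics/s5c.png",cv2.resize(b[200:290,195:345],None,fx=5,fy=5,interpolation=cv2.INTER_CUBIC))
```

```text
9.875 [0.5808118  0.21613412 0.21157927] [0.28858141 0.29336221 0.24489289]
```

View pics/w5.png

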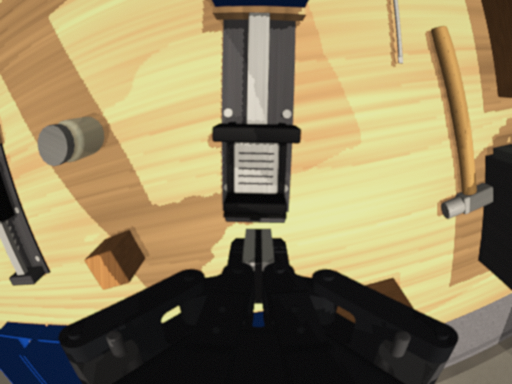

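View pics/s5c.png

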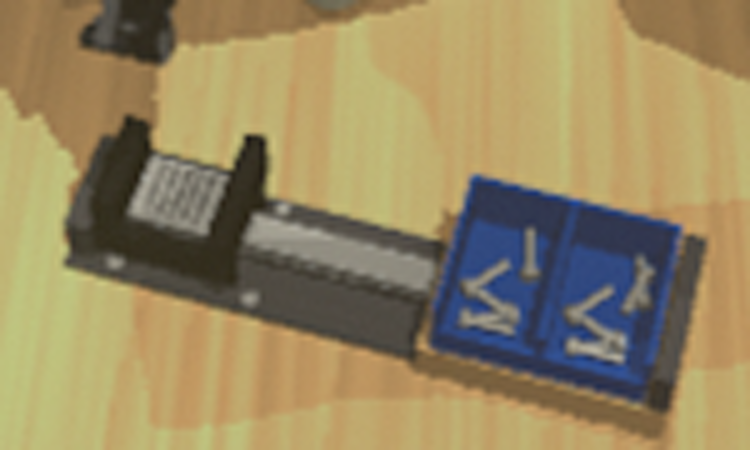

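View pics/s5.png

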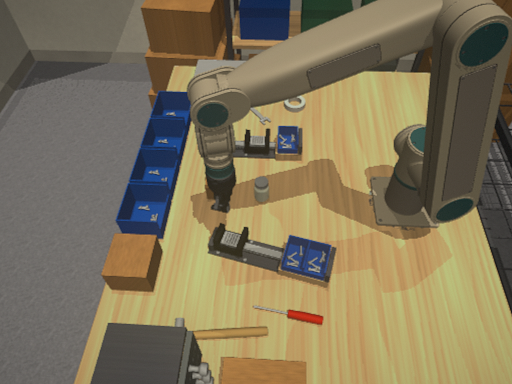

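The tab now sits against the end block (side crop about (110,190)), the paddle is clear and the bin looks unmoved. I'll check the travel in numbers.

Run:
```python
from h import *
def pad(f,y0,y1,x0=225,x1=290):
    d=np.load(f);a=d['pixels'][y0:y1,x0:x1].astype(int);m=(a.min(2)>85).astype(np.uint8)
    m=cv2.morphologyEx(m,cv2.MORPH_CLOSE,np.ones((5,5)));n,l,st,c=cv2.connectedComponentsWithStats(m)
    i=1+np.argmax(st[1:,4]);p=c[i]+[x0,y0];print(f,st[i],p);
    x,y,w,h,_=st[i];x+=x0;y+=y0
    for z in(.048,.052,.056):
        P=[fray(d,u,v,z)for u,v in[(x-.5,y-.5),(x+w-.5,y-.5),(x+w-.5,y+h-.5),(x-.5,y+h-.5)]]
        print(z,fray(d,*p,z).round(4),[np.linalg.norm(P[k]-P[k-1]).round(4) for k in range(4)])
    return fray(d,*p,.055)
a=pad("pics/w1.npz",145,200,230);b=pad("pics/w5.npz",141,200)
print('travel',np.linalg.norm(a-b))
o=np.load("pics/side0.npz")['pixels'];n=cv2.imread("pics/s5.png")
df=cv2.absdiff(o,n).max(2)
for nm,r in dict(bin=(235,285,283,338),sbin=(125,162,273,303),sstop=(132,160,240,275),jar=(175,203,250,272),driver=(300,328,250,325)).items():
    q=df[r[0]:r[1],r[2]:r[3]];print(nm,(q>50).mean().round(3),
     cv2.phaseCorrelate(*[np.float32(cv2.cvtColor(i[r[0]:r[1],r[2]:r[3]],6)) for i in(o,n)]))
```

```text
pics/w1.npz [   9    3   42   47 1935] [259.21808786 170.85736434]
0.048 [0.4683 0.2396 0.048 ] [np.float64(0.0548), np.float64(0.0466), np.float64(0.0549), np.float64(0.0486)]
0.052 [0.4674 0.2398 0.052 ] [np.float64(0.0542), np.float64(0.046), np.float64(0.0542), np.float64(0.048)]
0.056 [0.4664 0.24   0.056 ] [np.float64(0.0535), np.float64(0.0455), np.float64(0.0535), np.float64(0.0474)]
pics/w5.npz [   9    0   45   53 2314] [255.80034572 166.58426966]
0.048 [0.5759 0.2137 0.048 ] [np.float64(0.0578), np.float64(0.0467), np.float64(0.0577), np.float64(0.0489)]
0.052 [0.575  0.2139 0.052 ] [np.float64(0.0571), np.float64(0.0461), np.float64(0.057), np.float64(0.0482)]
0.056 [0.5741 0.2142 0.056 ] [np.float64(0.0563), np.float64(0.0455), np.float64(0.0562), np.float64(0.0476)]
travel 0.11077847211650367
bin 0.0 ((0.060198609826102256, 0.045395821666978975), 0.9733879591623942)
sbin 0.001 ((0.00613783853616745, -0.024227553918748868), 0.9685054655869801)
sstop 0.0 ((0.0029881466917274224, 0.01641919102864442), 0.9868372318921266)
jar 0.174 ((-0.3934631470340655, -1.2762757979556838), 0.25514967540899913)
driver 0.0 ((0.43012839475744613, -0.007160723881993292), 0.9764794052971734)
```

```bash
python3 -c "
from plant import env
env.close_job();s=env.observe();print(s['time'],s['force'])"
```

```text
the job is handed in; nothing more can be done
the job is handed in; nothing more can be done
```

The stop holding the two-compartment bin, on the robot's left, is open, and I handed the job in at about 9.9 s. I pressed its paddle fully down with the closed fingertips (TCP about 48 mm above the bench, 12 N or more). Keeping it pressed, I pushed the jaw back until it stopped hard, at about 19 N with no further movement, then lifted straight off.

**Last checks:**
- **Jaw:** it travelled about 111 mm, and the side view shows the push tab against the end block.
- **Paddle:** it is clear of the fingers. I could not confirm from the images that it sprang fully up. The size of its outline was too coarse to tell its height.
- **Bins, other stop and screwdriver:** comparing the side views shows they did not move.
- **Jar:** the same comparison disagreed here, probably because of the arm's shadow. The jar is still standing in the last pictures, and the arm never went near it at its height.
- **Carton, hammer, wrench and tape:** I did not compare these before and after; the arm never went near them at bench height.
- **Force:** the wrist force was back to about zero after lifting off.

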